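# Line up the bead jars by height

### The job

Stand the four hexagonal bead jars upright on the four round marks of the cedar board in order of height, one jar well centred on each mark: the shortest on the mark next to the brass cup, rising to the tallest on the mark next to the rose quartz finial. The jars are glass, so set each one down gently without dropping it or tipping it over, and leave the cup and the finial standing where they are.

Things in the scene. Friction and masses are not known exactly. Their poses are not given: they have to be found in the camera images.
- jar_onyx_centre (a point): Centre of the loose shortest jar, half-way up: hexagonal glass jar of black onyx beads, with a round dark lid topped by a disc coloured black onyx. 45 mm high in all, origin 22.5 mm above its foot; 36 mm across the flats, 41.6 mm across the corners (lid 35 mm in diameter, top 9 mm). z points up through the lid; two flats face the own +y and -y axes, the others follow every 60 degrees about z. Mass about 90 g, varying.
- jar_rose_centre (a point): Centre of the loose second shortest jar, half-way up: hexagonal glass jar of pink rose quartz beads, with a round dark lid topped by a disc coloured pink rose quartz. 58 mm high in all, origin 29 mm above its foot; 36 mm across the flats, 41.6 mm across the corners (lid 35 mm in diameter, top 9 mm). z points up through the lid; two flats face the own +y and -y axes, the others follow every 60 degrees about z. Mass about 116 g, varying.
- jar_turquoise_centre (a point): Centre of the loose second tallest jar, half-way up: hexagonal glass jar of blue-green turquoise beads, with a round dark lid topped by a disc coloured blue-green turquoise. 71 mm high in all, origin 35.5 mm above its foot; 36 mm across the flats, 41.6 mm across the corners (lid 35 mm in diameter, top 9 mm). z points up through the lid; two flats face the own +y and -y axes, the others follow every 60 degrees about z. Mass about 142 g, varying.
- jar_amber_centre (a point): Centre of the loose tallest jar, half-way up: hexagonal glass jar of orange-yellow amber beads, with a round dark lid topped by a disc coloured orange-yellow amber. 84 mm high in all, origin 42 mm above its foot; 36 mm across the flats, 41.6 mm across the corners (lid 35 mm in diameter, top 9 mm). z points up through the lid; two flats face the own +y and -y axes, the others follow every 60 degrees about z. Mass about 168 g, varying.
- mark_1: The first (robot's right-hand, -y end) of four alike flat round cream marks, counted along the row from the robot's right to its left. Fixed disc 60 mm in diameter with a thin brass rim, 2 mm thick; origin at the centre of its underside, 8 mm above the counter, so its top is 10 mm above the counter. The marks stand in a straight row, 75 mm apart, on a dark cedar board 100 mm wide, 490 mm long and 8 mm thick; their own y axes point along the row towards the fourth mark, z up.
- mark_2: The second of four alike flat round cream marks, counted along the row from the robot's right to its left. Fixed disc 60 mm in diameter with a thin brass rim, 2 mm thick; origin at the centre of its underside, 8 mm above the counter, so its top is 10 mm above the counter. The marks stand in a straight row, 75 mm apart, on a dark cedar board 100 mm wide, 490 mm long and 8 mm thick; their own y axes point along the row towards the fourth mark, z up.
- mark_3: The third of four alike flat round cream marks, counted along the row from the robot's right to its left. Fixed disc 60 mm in diameter with a thin brass rim, 2 mm thick; origin at the centre of its underside, 8 mm above the counter, so its top is 10 mm above the counter. The marks stand in a straight row, 75 mm apart, on a dark cedar board 100 mm wide, 490 mm long and 8 mm thick; their own y axes point along the row towards the fourth mark, z up.
- mark_4: The fourth (robot's left-hand, +y end) of four alike flat round cream marks, counted along the row from the robot's right to its left. Fixed disc 60 mm in diameter with a thin brass rim, 2 mm thick; origin at the centre of its underside, 8 mm above the counter, so its top is 10 mm above the counter. The marks stand in a straight row, 75 mm apart, on a dark cedar board 100 mm wide, 490 mm long and 8 mm thick; their own y axes point along the row towards the fourth mark, z up.
- cup: Loose open brass bead cup, 56 mm in diameter, 45 mm high, standing on the cedar board at one end of the row, about 88 mm beyond the end mark's centre; origin at the centre of its underside, z up.
- finial: Loose turned pink rose quartz finial, 44 mm in diameter at the foot, 50 mm high, tapering upward, standing on the cedar board at the other end of the row, about 88 mm beyond the end mark's centre; origin at the centre of its underside, z up.

How it is judged:
At the end, for the whole second after the job is handed in: Each jar stands upright (within 0.1 rad) and at rest on the top of its own mark, its centre within 12 mm of the mark's centre, shortest next to the brass cup, then by rising height to the tallest next to the finial; the cup and the finial stand upright within 20 mm of where they stood (((horizontal distance between cup and mark_1 below 0.15 m and horizontal distance between jar_onyx_centre and mark_1 below 0.012 m and z of jar_onyx_centre in the frame of mark_1 between 0.0205 and 0.0285 m and horizontal distance between jar_rose_centre and mark_2 below 0.012 m and z of jar_rose_centre in the frame of mark_2 between 0.027 and 0.035 m and horizontal distance between jar_turquoise_centre and mark_3 below 0.012 m and z of jar_turquoise_centre in the frame of mark_3 between 0.0335 and 0.0415 m and horizontal distance between jar_amber_centre and mark_4 below 0.012 m and z of jar_amber_centre in the frame of mark_4 between 0.04 and 0.048 m) or (horizontal distance between cup and mark_4 below 0.15 m and horizontal distance between jar_onyx_centre and mark_4 below 0.012 m and z of jar_onyx_centre in the frame of mark_4 between 0.0205 and 0.0285 m and horizontal distance between jar_rose_centre and mark_3 below 0.012 m and z of jar_rose_centre in the frame of mark_3 between 0.027 and 0.035 m and horizontal distance between jar_turquoise_centre and mark_2 below 0.012 m and z of jar_turquoise_centre in the frame of mark_2 between 0.0335 and 0.0415 m and horizontal distance between jar_amber_centre and mark_1 below 0.012 m and z of jar_amber_centre in the frame of mark_1 between 0.04 and 0.048 m)) and angle between each of jar_onyx_centre, jar_rose_centre, jar_turquoise_centre, jar_amber_centre's own z axis and vertical below 0.1 rad and linear speed of each of jar_onyx, jar_rose, jar_turquoise, jar_amber below 0.02 m/s and distance of each of cup, finial from where it was at the start of the episode below 0.02 m and angle between each of cup, finial's own z axis and vertical below 0.15 rad); the robot touches nothing.
It fails at once if a jar is tipped over (angle between any of jar_onyx_centre, jar_rose_centre, jar_turquoise_centre, jar_amber_centre's own z axis and vertical above 0.6 rad).
It fails at once if a jar is dropped or thrown (faster than 0.7 m/s out of the gripper, a fall of about 25 mm) ((linear speed of jar_onyx above 0.7 m/s and contact force between the fingers and jar_onyx below 0.05 N) or (linear speed of jar_rose above 0.7 m/s and contact force between the fingers and jar_rose below 0.05 N) or (linear speed of jar_turquoise above 0.7 m/s and contact force between the fingers and jar_turquoise below 0.05 N) or (linear speed of jar_amber above 0.7 m/s and contact force between the fingers and jar_amber below 0.05 N)).
It fails at once if the cup or the finial is knocked over (angle between any of cup, finial's own z axis and vertical above 0.6 rad).
It also fails if it takes over 96 s, if anything falls off the work surface, if the arm or the gripper's body presses on something with over 40 N, if the wrist force passes 120 N, or if a joint passes its speed limit or range.

### The arm

A 6-joint arm with a two-finger parallel gripper is mounted at the origin on the work surface. World frame = base frame: x ahead of the robot, y to its left, z up, the work surface at z = 0. Lengths are in m, angles in rad, forces in N, time in s.
With the tool pointing down it reaches from about 0.375 to 0.975 m from the base axis. Payload 3.8 kg.
Tool frame: the origin (TCP) lies midway between the tips of the shut fingers; the grasp point (between the pads) lies 19 mm behind it; z points along the fingers, y is the line along which they close (so a half turn about z gives the same grasp; the last joint's range is limited). The gripper opens to 85 mm and grips with 20 to 120 N. Pads are 22 mm wide; open, the fingers measure 114 mm over their backs; the gripper's body (76 mm by 85 mm) begins 54 mm behind the grasp point. The pads swing forward as they close: fully open they stand 13 mm farther back than shut.
Start: joints at [1.307, 0.264, 1.604, -0, 1.274, -0.037], TCP at [0.152, 0.658, 0.231] pointing down, gripper open.
Joint ranges: [-2.63, 2.63], [-0.94, 2.18], [0.31, 2.57], [-1.31, 4.45], [0, 2.66], [-2.55, 2.55]. Speed limits (rad/s): [2.57, 2.57, 3.14, 3.14, 3.14, 3.14].

### API

Orientations are given as a rotation vector (axis times angle).
In Python, from workcell import bot, imaging gives the robot as it stands.
- The arm moves only by the tool step_arm, never from a script. Its argument "series" is a list of rows, each an object of numbers: "grip": the closure, from -1 (fully open) to 1 (shut); "x", "y", "z": the shift along the tool's x, y, z normalised to -1 to 1, where 1 is 500 mm; "ax", "ay", "az": the turn, a rotation vector about the tool's x, y, z normalised to -1 to 1, where 1 is 30 degrees. A call has 1 to 12 rows; each row is the pose to reach, as a shift and turn from the pose commanded when the call began, along the tool's axes at that moment; what a row does not reach only later rows make up. A row lasts 1/10 s, in which the tool goes at most 50 mm and 8.59 degrees, less where a joint would pass 70% of its speed; a pose out of reach is approached as far as the arm can. A call with a number of a shift or a turn outside -1 to 1 is refused whole. A call with a gripper value outside its range is refused whole. The fingers move at their own pace and stop on an object; "force" is the grip in N (left out, the last holds). Time passes only in rows, so rows that repeat a pose let the fingers close. It gives the time, the measured TCP pose, the force, the opening and the grip force at its end, in the units of the state.
- bot.read_state(): the state, without advancing time (a new reading comes with each control period).
- imaging.read_camera(name): name is "side" or "top"; returns a dict with "img" (400x640x3 uint8, red, green, blue), "fx", "fy", "cx", "cy" (pixels), "k1" (the pictures are not rectified: a ray, as slopes to the right and down, at radius r is drawn at 1 + k1 r^2 times it, then the intrinsics apply), "R" (3x3) and "t" (3): a world point X has camera coordinates R X + t. Camera axes: x right, y down, z forward; pixel columns grow to the right and rows downward; lengths in m; the calibration is good to about 2 mm. A picture is of the moment at which its call begins. There is no depth.
- bot.finish_job(): hands the job in; it is judged then, once.
The state is a dict: "time": time; "q": joint angles; "joint_vel": joint speeds; "joint_torque": joint torques, N m; "tool_pos": TCP position; "tcp_rot": TCP orientation; "wrist_force": force on the tool from outside, world axes, zero at the start; "torque": the same for the moment, N m; "width": opening from 0.0 (shut) to 1.0 (fully open); "grip_force": force on a finger pad.
Only numpy, scipy, OpenCV 4.12 (cv2) and the standard library are available. Lean on these libraries where they do the work, as an engineer would, in place of code of your own. Each camera call takes 0.05 s, during which the arm holds its last target. There are 200 camera calls.

## Working session

There is one attempt and no reset: what is moved stays moved. The work goes in short steps, Python scripts to look and compute and a tool call to move; the robot and the scene stay as the last step left them, time stands still between calls to the robot, and variables do not carry over. Pictures are saved under pics/ and viewed, at most 14 in all, crops included, and the job is handed in when it is done.

Besides the shell and the picture viewer there is one more tool, called after "Request:" by a JSON object that holds its "fn" and its "kwargs", one argument or row to a line. step_arm: Moves the arm, as the interface text tells. Scaled input: -1 to 1 covers 500 mm each way for a shift and 30 degrees each way for a turn. Its arguments: {"type":"object","properties":{"series":{"type":"array","items":{"type":"object","properties":{"grip":{"type":"number"},"x":{"type":"number","minimum":-1,"maximum":1},"y":{"type":"number","minimum":-1,"maximum":1},"z":{"type":"number","minimum":-1,"maximum":1},"ax":{"type":"number","minimum":-1,"maximum":1},"ay":{"type":"number","minimum":-1,"maximum":1},"az":{"type":"number","minimum":-1,"maximum":1}}}},"force":{"type":"number"}},"required":["series"]}

```bash
mkdir -p pics; python3 - <<'E'
from workcell import bot, imaging
import cv2
for n in("top","side"):
    c=imaging.read_camera(n); cv2.imwrite(f"pics/{n}0.png",c["img"][:,:,::-1])
    print(n,{k:(v if k!='img' else 0) for k,v in c.items()})
print(bot.read_state())
E
```

```text
top {'img': 0, 'fx': 459.92719901333726, 'fy': 459.92719901333726, 'cx': 317.0670726577643, 'cy': 206.30641440623586, 'k1': -0.005418004588418253, 'R': array([[-0.01079524, -0.99991472, -0.00734913],
       [-0.98597891,  0.01186814, -0.1664474 ],
       [ 0.16652042,  0.00544925, -0.98602295]]), 't': array([0.00930329, 0.61205704, 0.87948799])}
side {'img': 0, 'fx': 456.8701785125982, 'fy': 456.8701785125982, 'cx': 322.960360112971, 'cy': 198.47530660403723, 'k1': -0.09740416508772029, 'R': array([[-0.80213297, -0.59708369,  0.00858836],
       [-0.3440788 ,  0.45039126, -0.8238674 ],
       [ 0.48804967, -0.66380628, -0.56671752]]), 't': array([0.48218072, 0.25782432, 0.60316379])}
{'time': 0.1, 'q': array([ 1.30710145e+00,  2.64739963e-01,  1.60526025e+00,  1.58893132e-05,
        1.27368089e+00, -3.69091497e-02]), 'joint_vel': array([-0.00059677, -0.00151259, -0.00315421,  0.00041839,  0.00150596,
        0.0007737 ]), 'joint_torque': array([ 6.15907197e-05, -5.16713154e+01, -3.68589377e+01, -4.70884822e-05,
        6.32460346e-03, -1.51276760e-05]), 'tool_pos': array([0.15160072, 0.65707285, 0.23003231]), 'tcp_rot': array([-0.35544129, -3.12108896,  0.00323964]), 'wrist_force': array([-0.83247269,  0.53972204, -0.2993834 ]), 'torque': array([0.01135392, 0.01583922, 0.04709638]), 'grip_force': 0.0, 'width': 1.0013316032579056}
```

View pics/top0.png

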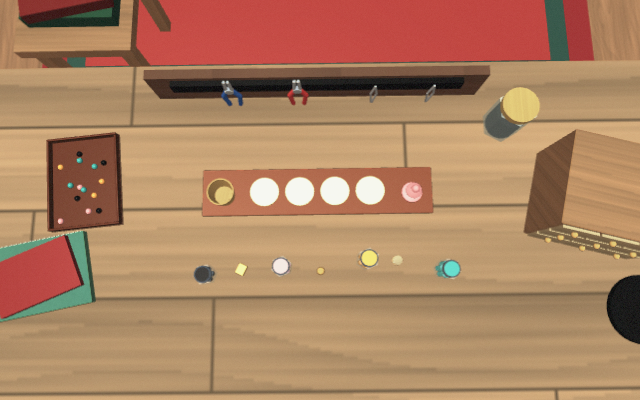

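View pics/side0.png

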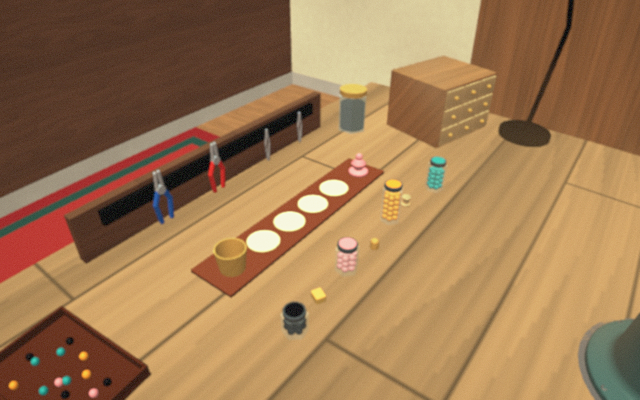

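The top view shows the cup (221,191) at the left (+y) end next to mark_4, the finial at (412,191) and the marks at (264..370,191). The jars are onyx (204,274), rose (281,266), amber (369,258) and turquoise (451,269), with small loose bits between them. So onyx goes to mark_4, rose to 3, turquoise to 2 and amber to 1. Next I'll take enlarged crops.

```bash
python3 - <<'E'
import cv2,numpy as np
t=cv2.imread("pics/top0.png"); s=cv2.imread("pics/side0.png")
def tile(im,pts,h,k=7):
    return np.vstack([np.hstack([cv2.resize(im[y-h:y+h,x-h:x+h],None,fx=k,fy=k,interpolation=cv2.INTER_CUBIC) for x,y in pts[i:i+2]]) for i in(0,2)])
cv2.imwrite("pics/tc.png",tile(t,[(206,274),(281,266),(369,258),(449,269)],20,7))
cv2.imwrite("pics/sc.png",tile(s,[(294,318),(347,254),(392,200),(436,172)],25,6))
for n,im in(("top",t),("side",s)):
    m=((im.min(2)>175)).astype(np.uint8)
    r=cv2.connectedComponentsWithStats(m)
    for st,c in zip(r[2],r[3]):
        if 250<st[4]<2000: print(n,st,c.round(2))
E
```

```text
top [321 177  28  28 625] [334.4  190.44]
top [356 177  29  27 617] [369.62 189.86]
top [250 178  29  28 633] [263.97 191.49]
top [285 178  29  27 626] [299.22 190.97]
side [320 180  28  15 325] [333.33 187.26]
side [298 195  29  17 379] [312.24 203.28]
side [274 212  31  19 450] [288.96 220.89]
side [247 231  33  20 526] [262.83 240.44]
```

View pics/tc.png

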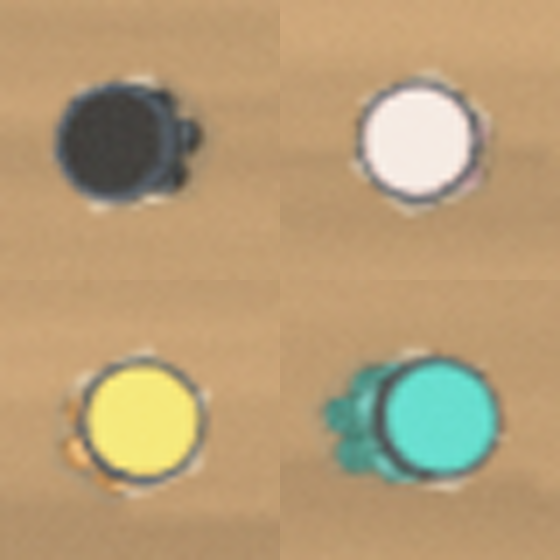

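View pics/sc.png

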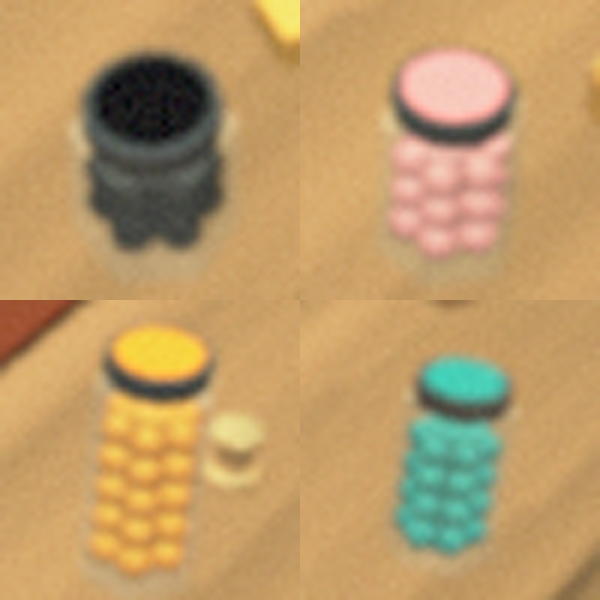

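Onyx, rose, amber and turquoise lid discs read in the top crops at about (202.4,274.0), (280.1,265.7), (369.0,257.7) and (451.1,268.3). In the side crops they are at (294.4,308.9), (347.4,243.1), (393.1,183.6) and (438.0,159.9). I'll triangulate these and enhance contrast for the hexagon corners.

```bash
cat > h.py <<'E'
import numpy as np,cv2
from scipy.optimize import least_squares
from workcell import bot,imaging
def proj(c,X):
    p=c["R"]@X+c["t"]; s=p[:2]/p[2]; s=s*(1+c["k1"]*(s@s))
    return np.array([c["fx"]*s[0]+c["cx"],c["fy"]*s[1]+c["cy"]])
def tri(T,S,a,b):
    r=least_squares(lambda X:np.r_[proj(T,X)-a,proj(S,X)-b],[.5,0,.05])
    return r.x,np.abs(r.fun).max()
def onplane(c,a,z):
    return least_squares(lambda X:proj(c,np.r_[X,z])-a,[.5,0]).x
E
python3 - <<'E'
from h import *
T=imaging.read_camera("top");S=imaging.read_camera("side")
M=[("m4",(263.97,191.49),(262.83,240.44),.01),("m3",(299.22,190.97),(288.96,220.89),.01),("m2",(334.4,190.44),(312.24,203.28),.01),("m1",(369.62,189.86),(333.33,187.26),.01),
("on",(202.4,274.0),(294.4,308.9),.045),("ro",(280.1,265.7),(347.4,243.1),.058),("am",(369,257.7),(393.1,183.6),.084),("tu",(451.1,268.3),(438,159.9),.071)]
for n,a,b,z in M:
    X,e=tri(T,S,a,b); print(n,X.round(4),e.round(2),onplane(T,a,z).round(4),onplane(S,b,z).round(4))
im=T["img"][:,:,::-1]; out=[]
for x,y in [(204,274),(281,266),(369,258),(449,269)]:
    c=im[y-16:y+16,x-16:x+16].astype(float)
    c=cv2.resize(c,None,fx=12,fy=12,interpolation=cv2.INTER_CUBIC); c=128+(c-np.array([105,150,185]))*2.5
    out.append(np.clip(c,0,255).astype(np.uint8)[:,:])
o=np.vstack([np.hstack(out[:2]),np.hstack(out[2:])]); cv2.imwrite("pics/hx.png",cv2.resize(o,(600,600)))
E
```

```text
m4 [0.6529 0.1155 0.0095] 0.18 [0.6524 0.1152] [0.6528 0.1161]
m3 [0.6532 0.0405 0.0091] 0.2 [0.6526 0.0402] [0.6529 0.0415]
m2 [ 0.6536 -0.0344  0.009 ] 0.28 [ 0.6529 -0.0347] [ 0.6533 -0.0331]
m1 [ 0.6539 -0.1093  0.0095] 0.28 [ 0.6532 -0.1096] [ 0.654  -0.1084]
on [0.4797 0.2325 0.0457] 0.27 [0.4791 0.2323] [0.4804 0.2322]
ro [0.4937 0.0765 0.0583] 0.18 [0.4934 0.0763] [0.4941 0.0763]
am [ 0.5063 -0.096   0.0833] 0.36 [ 0.5056 -0.0962] [ 0.5064 -0.0946]
tu [ 0.4847 -0.2554  0.0708] 0.35 [ 0.4841 -0.2556] [ 0.4853 -0.2548]
```

View pics/hx.png

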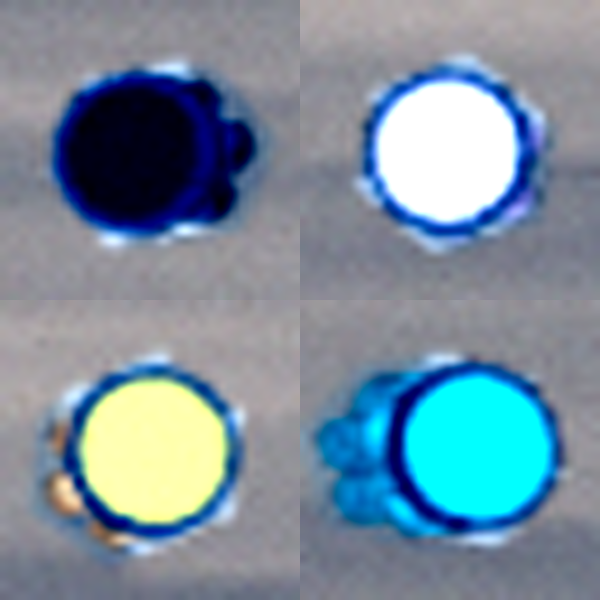

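The lids and marks triangulate to within about 1 mm of the stated heights. The cup is beside mark_4.

Hexagon yaws read off the enhanced crop:

| Jar | Yaw |
|---|---|
| onyx | -22° |
| rose | -10° |
| amber | -5° |
| turquoise | +15° |

I'll grip with the tool's y axis near world x (yaws 8, 20, 25 and -15), so the fingers clear the neighbours without any turn during the carry.

```bash
cat > p.py <<'E'
import sys
from h import *
from scipy.spatial.transform import Rotation as Ro
s=bot.read_state(); R=Ro.from_rotvec(s["tcp_rot"]).as_matrix(); yaw=np.degrees(np.arctan2(R[1,1],R[0,1]))
print("t",s["time"],"tcp",s["tool_pos"].round(4),"yaw",yaw.round(1),"tilt",R[:,2].round(4))
for a in sys.argv[1:]:
    x,y,z,w=map(float,a.split(","))
    d=R.T@(np.array([x,y,z])-s["tool_pos"])*2
    print(a,"-> xyz",d.round(3),"az",((yaw-w)/30).round(3))
E
python3 p.py .48,.2325,.23,8
```

```text
t 0.2 tcp [0.1517 0.6573 0.2304] yaw 77.0 tilt [-4.0e-04 -1.4e-03 -1.0e+00]
.48,.2325,.23,8 -> xyz [-0.831 -0.68   0.002] az 2.3
```

Request:
{"fn": "step_arm", "kwargs": {
  "series": [
    {"x":-0.83,"y":-0.68,"az":1,"grip":-1},
    {"x":-0.83,"y":-0.68,"az":1,"grip":-1},
    {"x":-0.83,"y":-0.68,"az":1,"grip":-1},
    {"x":-0.83,"y":-0.68,"az":1,"grip":-1},
    {"x":-0.83,"y":-0.68,"az":1,"grip":-1},
    {"x":-0.83,"y":-0.68,"az":1,"grip":-1},
    {"x":-0.83,"y":-0.68,"az":1,"grip":-1},
    {"x":-0.83,"y":-0.68,"az":1,"grip":-1},
    {"x":-0.83,"y":-0.68,"az":1,"grip":-1},
    {"x":-0.83,"y":-0.68,"az":1,"grip":-1},
    {"x":-0.83,"y":-0.68,"az":1,"grip":-1},
    {"x":-0.83,"y":-0.68,"az":1,"grip":-1}
  ],
  "force": 40
}}

```text
validation failed for argument at $.se...
```

Request:
{"fn": "step_arm", "kwargs": {
  "series": [
    {"az":1,"z":0.1},
    {"az":1,"z":0.2},
    {"az":1,"z":0.2},
    {"az":1,"z":0.2},
    {"az":1,"z":0.2}
  ]
}}

```text
validation failed for argument at $.se...
```

Request:
{"fn": "step_arm", "kwargs": {
  "series": [
    {"az":0.3},
    {"az":0.3},
    {"az":0.3}
  ]
}}

```text
validation failed for argument at $.se...
```

```bash
python3 p.py .4797,.2325,.006,8
```

```text
t 0.2 tcp [0.1517 0.6573 0.2304] yaw 77.0 tilt [-4.0e-04 -1.4e-03 -1.0e+00]
.4797,.2325,.006,8 -> xyz [-0.83 -0.68  0.45] az 2.3
```

The calls were refused by validation, so I'll try a row with every field filled in.

Request:
{"fn": "step_arm", "kwargs": {
  "series": [
    {"x":-0.83,"y":-0.68,"z":0,"ax":0,"ay":0,"az":1,"grip":-1}
  ],
  "force": 40
}}

```text
time: 0.3
tool_pos: [0.1799, 0.6209, 0.2304]
tcp_rot: [-0.586, -3.085, -0.002]
wrist_force: [1.7, -0.3, 0.9]
width: 0.997
grip_force: 0.0
```

All fields are required.

```bash
python3 p.py .4797,.2325,.23,8
```

```text
t 0.3 tcp [0.1799 0.6209 0.2304] yaw 68.5 tilt [-0.0015  0.0017 -1.    ]
.4797,.2325,.23,8 -> xyz [-0.843 -0.503 -0.001] az 2.017
```

Request:
{"fn": "step_arm", "kwargs": {
  "series": [
    {"x":-0.84,"y":-0.5,"z":0,"ax":0,"ay":0,"az":1,"grip":-1},
    {"x":-0.84,"y":-0.5,"z":0,"ax":0,"ay":0,"az":1,"grip":-1},
    {"x":-0.84,"y":-0.5,"z":0,"ax":0,"ay":0,"az":1,"grip":-1},
    {"x":-0.84,"y":-0.5,"z":0,"ax":0,"ay":0,"az":1,"grip":-1},
    {"x":-0.84,"y":-0.5,"z":0,"ax":0,"ay":0,"az":1,"grip":-1},
    {"x":-0.84,"y":-0.5,"z":0,"ax":0,"ay":0,"az":1,"grip":-1},
    {"x":-0.84,"y":-0.5,"z":0,"ax":0,"ay":0,"az":1,"grip":-1},
    {"x":-0.84,"y":-0.5,"z":0,"ax":0,"ay":0,"az":1,"grip":-1},
    {"x":-0.84,"y":-0.5,"z":0,"ax":0,"ay":0,"az":1,"grip":-1},
    {"x":-0.84,"y":-0.5,"z":0,"ax":0,"ay":0,"az":1,"grip":-1},
    {"x":-0.84,"y":-0.5,"z":0,"ax":0,"ay":0,"az":1,"grip":-1},
    {"x":-0.84,"y":-0.5,"z":0,"ax":0,"ay":0,"az":1,"grip":-1}
  ]
}}

```text
time: 1.5
tool_pos: [0.4811, 0.2304, 0.2311]
tcp_rot: [-1.37, -2.826, 0.0]
wrist_force: [-0.1, 1.2, -0.5]
width: 1.0
grip_force: 0.0
```

Request:
{"fn": "step_arm", "kwargs": {
  "series": [
    {"x":0,"y":0,"z":0.1,"ax":0,"ay":0,"az":1,"grip":-1},
    {"x":0,"y":0,"z":0.2,"ax":0,"ay":0,"az":1,"grip":-1},
    {"x":0,"y":0,"z":0.2,"ax":0,"ay":0,"az":1,"grip":-1},
    {"x":0,"y":0,"z":0.2,"ax":0,"ay":0,"az":1,"grip":-1},
    {"x":0,"y":0,"z":0.2,"ax":0,"ay":0,"az":1,"grip":-1},
    {"x":0,"y":0,"z":0.2,"ax":0,"ay":0,"az":1,"grip":-1}
  ]
}}

```text
time: 2.1
tool_pos: [0.4804, 0.2323, 0.1315]
tcp_rot: [-2.048, -2.382, -0.001]
wrist_force: [-0.6, -0.1, -0.4]
width: 0.999
grip_force: 0.0
```

```bash
python3 p.py .4797,.2325,.006,8
```

```text
t 2.1 tcp [0.4804 0.2323 0.1315] yaw 8.6 tilt [ 2.e-04  4.e-04 -1.e+00]
.4797,.2325,.006,8 -> xyz [ 0.    -0.001  0.251] az 0.021
```

Request:
{"fn": "step_arm", "kwargs": {
  "series": [
    {"x":0,"y":0,"z":0.1,"ax":0,"ay":0,"az":0,"grip":-1},
    {"x":0,"y":0,"z":0.16,"ax":0,"ay":0,"az":0,"grip":-1},
    {"x":0,"y":0,"z":0.21,"ax":0,"ay":0,"az":0,"grip":-1},
    {"x":0,"y":0,"z":0.25,"ax":0,"ay":0,"az":0,"grip":-1},
    {"x":0,"y":0,"z":0.25,"ax":0,"ay":0,"az":0,"grip":-1}
  ]
}}

```text
time: 2.6
tool_pos: [0.4782, 0.2306, 0.0038]
tcp_rot: [-2.049, -2.378, 0.008]
wrist_force: [0.2, -0.7, -1.2]
width: 1.005
grip_force: 0.0
```

Request:
{"fn": "step_arm", "kwargs": {
  "series": [
    {"x":0,"y":0,"z":0,"ax":0,"ay":0,"az":0,"grip":1},
    {"x":0,"y":0,"z":0,"ax":0,"ay":0,"az":0,"grip":1},
    {"x":0,"y":0,"z":0,"ax":0,"ay":0,"az":0,"grip":1},
    {"x":0,"y":0,"z":0,"ax":0,"ay":0,"az":0,"grip":1},
    {"x":0,"y":0,"z":0,"ax":0,"ay":0,"az":0,"grip":1},
    {"x":0,"y":0,"z":0,"ax":0,"ay":0,"az":0,"grip":1},
    {"x":0,"y":0,"z":0,"ax":0,"ay":0,"az":0,"grip":1},
    {"x":0,"y":0,"z":0,"ax":0,"ay":0,"az":0,"grip":1},
    {"x":0,"y":0,"z":0,"ax":0,"ay":0,"az":0,"grip":1},
    {"x":0,"y":0,"z":0,"ax":0,"ay":0,"az":0,"grip":1}
  ]
}}

```text
time: 3.6
tool_pos: [0.4823, 0.2318, 0.008]
tcp_rot: [2.052, 2.377, 0.004]
wrist_force: [0.1, -0.5, 6.5]
width: 0.418
grip_force: 41.3
```

```bash
python3 p.py .6529,.1155,.126,8; python3 - <<'E'
from h import *
S=imaging.read_camera("side"); cv2.imwrite("pics/g1.png",cv2.resize(S["img"][180:380,180:420,::-1],None,fx=3,fy=3,interpolation=cv2.INTER_CUBIC))
E
```

```text
t 3.6 tcp [0.4823 0.2318 0.008 ] yaw 8.4 tilt [ 0.0027  0.0013 -1.    ]
.6529,.1155,.126,8 -> xyz [-0.28   0.304 -0.235] az 0.014
```

View pics/g1.png

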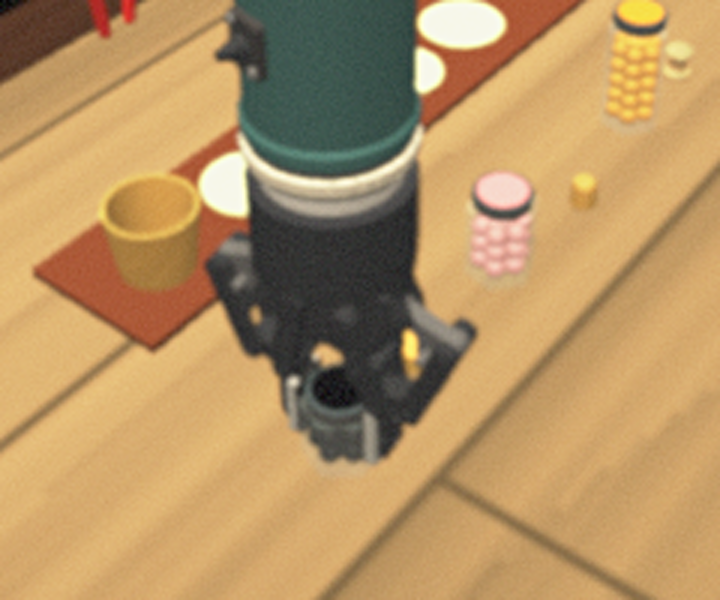

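The jar sits between the pads at (335,410) in the crop. An opening of 0.418 is about 35.5 mm, so the grip is flat on flat. Next: lift and carry.

Request:
{"fn": "step_arm", "kwargs": {
  "series": [
    {"x":0,"y":0,"z":-0.05,"ax":0,"ay":0,"az":0,"grip":1},
    {"x":0,"y":0,"z":-0.13,"ax":0,"ay":0,"az":0,"grip":1},
    {"x":0,"y":0,"z":-0.22,"ax":0,"ay":0,"az":0,"grip":1},
    {"x":-0.05,"y":0.06,"z":-0.24,"ax":0,"ay":0,"az":0,"grip":1},
    {"x":-0.1,"y":0.11,"z":-0.24,"ax":0,"ay":0,"az":0,"grip":1},
    {"x":-0.15,"y":0.16,"z":-0.24,"ax":0,"ay":0,"az":0,"grip":1},
    {"x":-0.2,"y":0.22,"z":-0.24,"ax":0,"ay":0,"az":0,"grip":1},
    {"x":-0.25,"y":0.27,"z":-0.24,"ax":0,"ay":0,"az":0,"grip":1},
    {"x":-0.28,"y":0.3,"z":-0.24,"ax":0,"ay":0,"az":0,"grip":1},
    {"x":-0.28,"y":0.3,"z":-0.24,"ax":0,"ay":0,"az":0,"grip":1},
    {"x":-0.28,"y":0.3,"z":-0.24,"ax":0,"ay":0,"az":0,"grip":1}
  ]
}}

```text
time: 4.75
tool_pos: [0.6493, 0.1143, 0.1258]
tcp_rot: [-2.053, -2.376, 0.001]
wrist_force: [-0.8, -0.6, -0.9]
width: 0.414
grip_force: 40.5
```

```bash
python3 p.py .6529,.1155,.0175,8
```

```text
t 4.75 tcp [0.6493 0.1143 0.1258] yaw 8.4 tilt [-1.4e-03  2.0e-04 -1.0e+00]
.6529,.1155,.0175,8 -> xyz [0.001 0.008 0.217] az 0.012
```

Request:
{"fn": "step_arm", "kwargs": {
  "series": [
    {"x":0,"y":0.007,"z":0.08,"ax":0,"ay":0,"az":0,"grip":1},
    {"x":0,"y":0.007,"z":0.15,"ax":0,"ay":0,"az":0,"grip":1},
    {"x":0,"y":0.007,"z":0.19,"ax":0,"ay":0,"az":0,"grip":1},
    {"x":0,"y":0.007,"z":0.205,"ax":0,"ay":0,"az":0,"grip":1},
    {"x":0,"y":0.007,"z":0.212,"ax":0,"ay":0,"az":0,"grip":1},
    {"x":0,"y":0.007,"z":0.216,"ax":0,"ay":0,"az":0,"grip":1},
    {"x":0,"y":0.007,"z":0.218,"ax":0,"ay":0,"az":0,"grip":1},
    {"x":0,"y":0.007,"z":0.218,"ax":0,"ay":0,"az":0,"grip":1}
  ]
}}

```text
time: 5.55
tool_pos: [0.6542, 0.1153, 0.0187]
tcp_rot: [2.051, 2.377, 0.003]
wrist_force: [-0.4, -0.6, -0.1]
width: 0.416
grip_force: 40.5
```

```bash
python3 p.py .6529,.1155,.0165,8;python3 - <<'E'
from h import *
print([bot.read_state()["wrist_force"].round(1)])
S=imaging.read_camera("side"); cv2.imwrite("pics/g2.png",cv2.resize(S["img"][130:310,180:360,::-1],None,fx=3,fy=3,interpolation=cv2.INTER_CUBIC))
E
```

```text
t 5.55 tcp [0.6542 0.1153 0.0187] yaw 8.4 tilt [ 2.3e-03  3.0e-04 -1.0e+00]
.6529,.1155,.0165,8 -> xyz [ 0.001 -0.003  0.004] az 0.014
[array([-0.4, -0.6, -0.1])]
```

View pics/g2.png

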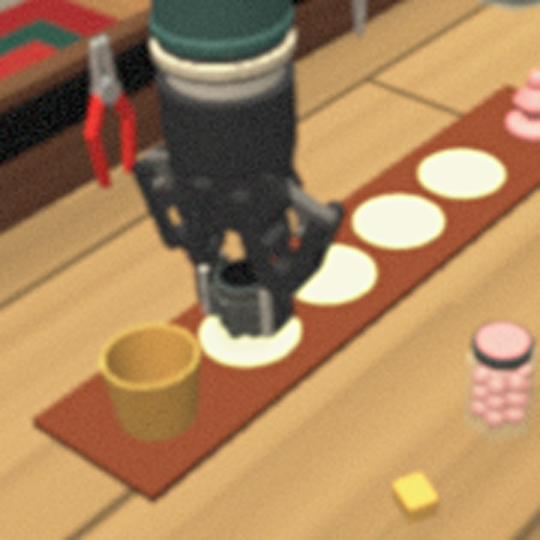

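The jar is over mark_4, around (245,325) in the crop, with no contact yet. I'll lower it by feel.

Request:
{"fn": "step_arm", "kwargs": {
  "series": [
    {"x":0,"y":0,"z":0.002,"ax":0,"ay":0,"az":0,"grip":1},
    {"x":0,"y":0,"z":0.004,"ax":0,"ay":0,"az":0,"grip":1},
    {"x":0,"y":0,"z":0.004,"ax":0,"ay":0,"az":0,"grip":1}
  ]
}}

```text
time: 5.9
tool_pos: [0.6542, 0.1152, 0.018]
tcp_rot: [2.052, 2.377, 0.002]
wrist_force: [-3.4, -1.8, 11.2]
width: 0.414
grip_force: 41.9
```

Contact shows at 11 N. I'll open slowly, then rise.

Request:
{"fn": "step_arm", "kwargs": {
  "series": [
    {"x":0,"y":0,"z":-0.001,"ax":0,"ay":0,"az":0,"grip":0.0},
    {"x":0,"y":0,"z":-0.001,"ax":0,"ay":0,"az":0,"grip":-0.2},
    {"x":0,"y":0,"z":-0.001,"ax":0,"ay":0,"az":0,"grip":-0.5},
    {"x":0,"y":0,"z":-0.001,"ax":0,"ay":0,"az":0,"grip":-1},
    {"x":0,"y":0,"z":-0.001,"ax":0,"ay":0,"az":0,"grip":-1},
    {"x":0,"y":0,"z":-0.001,"ax":0,"ay":0,"az":0,"grip":-1},
    {"x":0,"y":0,"z":-0.06,"ax":0,"ay":0,"az":0,"grip":-1},
    {"x":0,"y":0,"z":-0.14,"ax":0,"ay":0,"az":0,"grip":-1},
    {"x":0,"y":0,"z":-0.22,"ax":0,"ay":0,"az":0,"grip":-1},
    {"x":0,"y":0,"z":-0.24,"ax":0,"ay":0,"az":0,"grip":-1},
    {"x":0,"y":0,"z":-0.24,"ax":0,"ay":0,"az":0,"grip":-1}
  ]
}}

```text
time: 7.0
tool_pos: [0.6553, 0.1154, 0.1385]
tcp_rot: [2.05, 2.376, 0.007]
wrist_force: [-0.3, 0.9, 0.2]
width: 1.001
grip_force: 0.0
```

```bash
python3 p.py .4937,.0765,.137,20
```

```text
t 7.0 tcp [0.6553 0.1154 0.1385] yaw 8.4 tilt [ 5.7e-03  8.0e-04 -1.0e+00]
.4937,.0765,.137,20 -> xyz [-0.03  -0.331  0.001] az -0.386
```

Request:
{"fn": "step_arm", "kwargs": {
  "series": [
    {"x":-0.03,"y":-0.33,"z":0,"ax":0,"ay":0,"az":-0.39,"grip":-1},
    {"x":-0.03,"y":-0.33,"z":0,"ax":0,"ay":0,"az":-0.39,"grip":-1},
    {"x":-0.03,"y":-0.33,"z":0,"ax":0,"ay":0,"az":-0.39,"grip":-1},
    {"x":-0.03,"y":-0.33,"z":0,"ax":0,"ay":0,"az":-0.39,"grip":-1},
    {"x":-0.03,"y":-0.33,"z":0,"ax":0,"ay":0,"az":-0.39,"grip":-1},
    {"x":-0.03,"y":-0.33,"z":0,"ax":0,"ay":0,"az":-0.39,"grip":-1},
    {"x":-0.03,"y":-0.33,"z":0,"ax":0,"ay":0,"az":-0.39,"grip":-1}
  ]
}}

```text
time: 7.7
tool_pos: [0.4933, 0.0763, 0.135]
tcp_rot: [1.799, 2.575, 0.0]
wrist_force: [0.0, 0.5, 0.6]
width: 1.002
grip_force: 0.0
```

```bash
python3 p.py .4937,.0765,.016,20
```

```text
t 7.7 tcp [0.4933 0.0763 0.135 ] yaw 20.1 tilt [ 3.e-04  1.e-04 -1.e+00]
.4937,.0765,.016,20 -> xyz [0.    0.001 0.238] az 0.004
```

Request:
{"fn": "step_arm", "kwargs": {
  "series": [
    {"x":0,"y":0,"z":0.1,"ax":0,"ay":0,"az":0,"grip":-1},
    {"x":0,"y":0,"z":0.16,"ax":0,"ay":0,"az":0,"grip":-1},
    {"x":0,"y":0,"z":0.21,"ax":0,"ay":0,"az":0,"grip":-1},
    {"x":0,"y":0,"z":0.238,"ax":0,"ay":0,"az":0,"grip":-1},
    {"x":0,"y":0,"z":0.238,"ax":0,"ay":0,"az":0,"grip":-1},
    {"x":0,"y":0,"z":0.238,"ax":0,"ay":0,"az":0,"grip":1},
    {"x":0,"y":0,"z":0.238,"ax":0,"ay":0,"az":0,"grip":1},
    {"x":0,"y":0,"z":0.238,"ax":0,"ay":0,"az":0,"grip":1},
    {"x":0,"y":0,"z":0.238,"ax":0,"ay":0,"az":0,"grip":1},
    {"x":0,"y":0,"z":0.238,"ax":0,"ay":0,"az":0,"grip":1},
    {"x":0,"y":0,"z":0.238,"ax":0,"ay":0,"az":0,"grip":1},
    {"x":0,"y":0,"z":0.238,"ax":0,"ay":0,"az":0,"grip":1}
  ]
}}

```text
time: 8.9
tool_pos: [0.4936, 0.0763, 0.0178]
tcp_rot: [1.798, 2.573, 0.003]
wrist_force: [-0.8, -0.5, 6.5]
width: 0.416
grip_force: 40.7
```

Request:
{"fn": "step_arm", "kwargs": {
  "series": [
    {"x":0,"y":0,"z":0,"ax":0,"ay":0,"az":0,"grip":1},
    {"x":0,"y":0,"z":0,"ax":0,"ay":0,"az":0,"grip":1}
  ]
}}

```text
time: 9.1
tool_pos: [0.4936, 0.0763, 0.0178]
tcp_rot: [1.798, 2.573, 0.003]
wrist_force: [0.4, 0.7, 5.9]
width: 0.415
grip_force: 40.7
```

```bash
python3 p.py .6532,.0405,.136,20
```

```text
t 9.1 tcp [0.4936 0.0763 0.0178] yaw 20.1 tilt [ 2.8e-03  3.0e-04 -1.0e+00]
.6532,.0405,.136,20 -> xyz [-0.177  0.276 -0.236] az 0.004
```

Request:
{"fn": "step_arm", "kwargs": {
  "series": [
    {"x":0,"y":0,"z":-0.05,"ax":0,"ay":0,"az":0,"grip":1},
    {"x":0,"y":0,"z":-0.13,"ax":0,"ay":0,"az":0,"grip":1},
    {"x":0,"y":0,"z":-0.22,"ax":0,"ay":0,"az":0,"grip":1},
    {"x":-0.03,"y":0.05,"z":-0.24,"ax":0,"ay":0,"az":0,"grip":1},
    {"x":-0.07,"y":0.12,"z":-0.24,"ax":0,"ay":0,"az":0,"grip":1},
    {"x":-0.11,"y":0.18,"z":-0.24,"ax":0,"ay":0,"az":0,"grip":1},
    {"x":-0.15,"y":0.24,"z":-0.24,"ax":0,"ay":0,"az":0,"grip":1},
    {"x":-0.177,"y":0.276,"z":-0.24,"ax":0,"ay":0,"az":0,"grip":1},
    {"x":-0.177,"y":0.276,"z":-0.24,"ax":0,"ay":0,"az":0,"grip":1},
    {"x":-0.177,"y":0.276,"z":-0.24,"ax":0,"ay":0,"az":0,"grip":1}
  ]
}}

```text
time: 10.1
tool_pos: [0.6515, 0.0403, 0.1356]
tcp_rot: [-1.799, -2.573, 0.002]
wrist_force: [-0.6, 0.8, -1.5]
width: 0.417
grip_force: 40.4
```

```bash
python3 p.py .6532,.0405,.0275,20
```

```text
t 10.1 tcp [0.6515 0.0403 0.1356] yaw 20.1 tilt [-1.9e-03  1.0e-04 -1.0e+00]
.6532,.0405,.0275,20 -> xyz [-0.001  0.004  0.216] az 0.003
```

Request:
{"fn": "step_arm", "kwargs": {
  "series": [
    {"x":0,"y":0.003,"z":0.08,"ax":0,"ay":0,"az":0,"grip":1},
    {"x":0,"y":0.003,"z":0.15,"ax":0,"ay":0,"az":0,"grip":1},
    {"x":0,"y":0.003,"z":0.19,"ax":0,"ay":0,"az":0,"grip":1},
    {"x":0,"y":0.003,"z":0.205,"ax":0,"ay":0,"az":0,"grip":1},
    {"x":0,"y":0.003,"z":0.212,"ax":0,"ay":0,"az":0,"grip":1},
    {"x":0,"y":0.003,"z":0.216,"ax":0,"ay":0,"az":0,"grip":1},
    {"x":0,"y":0.003,"z":0.219,"ax":0,"ay":0,"az":0,"grip":1},
    {"x":0,"y":0.003,"z":0.22,"ax":0,"ay":0,"az":0,"grip":1},
    {"x":0,"y":0.003,"z":0.22,"ax":0,"ay":0,"az":0,"grip":1}
  ]
}}

```text
time: 11.0
tool_pos: [0.6547, 0.0411, 0.0278]
tcp_rot: [1.799, 2.574, 0.002]
wrist_force: [-0.6, 1.0, 3.0]
width: 0.417
grip_force: 40.6
```

```bash
python3 p.py .6532,.0405,.0275,20
```

```text
t 11.0 tcp [0.6547 0.0411 0.0278] yaw 20.1 tilt [ 2.2e-03  1.0e-04 -1.0e+00]
.6532,.0405,.0275,20 -> xyz [-0.    -0.003  0.001] az 0.004
```

Request:
{"fn": "step_arm", "kwargs": {
  "series": [
    {"x":0,"y":0,"z":0.002,"ax":0,"ay":0,"az":0,"grip":1},
    {"x":0,"y":0,"z":0.001,"ax":0,"ay":0,"az":0,"grip":0.0},
    {"x":0,"y":0,"z":0,"ax":0,"ay":0,"az":0,"grip":-0.2},
    {"x":0,"y":0,"z":0,"ax":0,"ay":0,"az":0,"grip":-0.5},
    {"x":0,"y":0,"z":0,"ax":0,"ay":0,"az":0,"grip":-1},
    {"x":0,"y":0,"z":0,"ax":0,"ay":0,"az":0,"grip":-1},
    {"x":0,"y":0,"z":0,"ax":0,"ay":0,"az":0,"grip":-1},
    {"x":0,"y":0,"z":-0.06,"ax":0,"ay":0,"az":0,"grip":-1},
    {"x":0,"y":0,"z":-0.15,"ax":0,"ay":0,"az":0,"grip":-1},
    {"x":0,"y":0,"z":-0.23,"ax":0,"ay":0,"az":0,"grip":-1},
    {"x":0,"y":0,"z":-0.25,"ax":0,"ay":0,"az":0,"grip":-1},
    {"x":0,"y":0,"z":-0.25,"ax":0,"ay":0,"az":0,"grip":-1}
  ]
}}

```text
time: 12.2
tool_pos: [0.6556, 0.041, 0.1544]
tcp_rot: [1.797, 2.571, 0.005]
wrist_force: [-0.4, 0.2, 0.0]
width: 1.003
grip_force: 0.0
```

```bash
python3 p.py .4847,-.2554,.152,-15
```

```text
t 12.2 tcp [0.6556 0.041  0.1544] yaw 20.1 tilt [ 5.7e-03  1.0e-04 -1.0e+00]
.4847,-.2554,.152,-15 -> xyz [-0.439 -0.525  0.003] az 1.17
```

Request:
{"fn": "step_arm", "kwargs": {
  "series": [
    {"x":-0.44,"y":-0.525,"z":0,"ax":0,"ay":0,"az":1,"grip":-1},
    {"x":-0.44,"y":-0.525,"z":0,"ax":0,"ay":0,"az":1,"grip":-1},
    {"x":-0.44,"y":-0.525,"z":0,"ax":0,"ay":0,"az":1,"grip":-1},
    {"x":-0.44,"y":-0.525,"z":0,"ax":0,"ay":0,"az":1,"grip":-1},
    {"x":-0.44,"y":-0.525,"z":0,"ax":0,"ay":0,"az":1,"grip":-1},
    {"x":-0.44,"y":-0.525,"z":0,"ax":0,"ay":0,"az":1,"grip":-1},
    {"x":-0.44,"y":-0.525,"z":0,"ax":0,"ay":0,"az":1,"grip":-1},
    {"x":-0.44,"y":-0.525,"z":0,"ax":0,"ay":0,"az":1,"grip":-1},
    {"x":-0.44,"y":-0.525,"z":0,"ax":0,"ay":0,"az":1,"grip":-1},
    {"x":-0.44,"y":-0.525,"z":0,"ax":0,"ay":0,"az":1,"grip":-1}
  ]
}}

```text
time: 13.2
tool_pos: [0.4824, -0.2547, 0.1498]
tcp_rot: [-2.402, -2.02, 0.001]
wrist_force: [-0.2, 0.7, -0.6]
width: 0.999
grip_force: 0.0
```

Request:
{"fn": "step_arm", "kwargs": {
  "series": [
    {"x":0,"y":0,"z":0,"ax":0,"ay":0,"az":0.17,"grip":-1},
    {"x":0,"y":0,"z":0,"ax":0,"ay":0,"az":0.17,"grip":-1}
  ]
}}

```text
time: 13.4
tool_pos: [0.4833, -0.2543, 0.1506]
tcp_rot: [-2.489, -1.914, 0.0]
wrist_force: [0.7, 0.7, -0.2]
width: 0.995
grip_force: 0.0
```

```bash
python3 p.py .4847,-.2554,.028,-15
python3 - <<'E'
from h import *
T=imaging.read_camera("top"); S=imaging.read_camera("side")
a=cv2.resize(T["img"][160:220,190:330,::-1],None,fx=5,fy=5,interpolation=cv2.INTER_CUBIC)
cv2.imwrite("pics/c1.png",a)
E
```

```text
t 13.4 tcp [ 0.4833 -0.2543  0.1506] yaw -14.9 tilt [-8.e-04  8.e-04 -1.e+00]
.4847,-.2554,.028,-15 -> xyz [-0.002  0.004  0.245] az 0.004
```

View pics/c1.png

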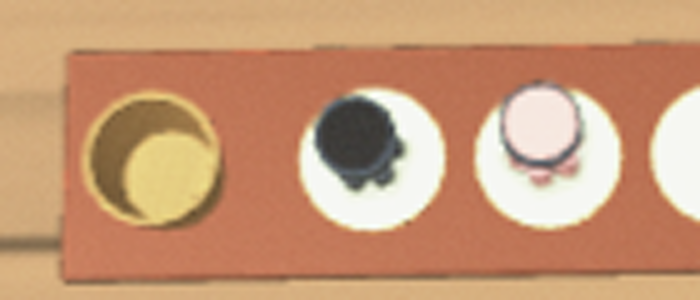

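Onyx and rose stand upright on marks 4 and 3, with lids at crop (355,133) and (541,123). Next is the turquoise grasp.

Request:
{"fn": "step_arm", "kwargs": {
  "series": [
    {"x":-0.001,"y":0.003,"z":0.1,"ax":0,"ay":0,"az":0,"grip":-1},
    {"x":-0.001,"y":0.003,"z":0.16,"ax":0,"ay":0,"az":0,"grip":-1},
    {"x":-0.001,"y":0.003,"z":0.21,"ax":0,"ay":0,"az":0,"grip":-1},
    {"x":-0.001,"y":0.003,"z":0.244,"ax":0,"ay":0,"az":0,"grip":-1},
    {"x":-0.001,"y":0.003,"z":0.244,"ax":0,"ay":0,"az":0,"grip":-1},
    {"x":-0.001,"y":0.003,"z":0.244,"ax":0,"ay":0,"az":0,"grip":1},
    {"x":-0.001,"y":0.003,"z":0.244,"ax":0,"ay":0,"az":0,"grip":1},
    {"x":-0.001,"y":0.003,"z":0.244,"ax":0,"ay":0,"az":0,"grip":1},
    {"x":-0.001,"y":0.003,"z":0.244,"ax":0,"ay":0,"az":0,"grip":1},
    {"x":-0.001,"y":0.003,"z":0.244,"ax":0,"ay":0,"az":0,"grip":1},
    {"x":-0.001,"y":0.003,"z":0.244,"ax":0,"ay":0,"az":0,"grip":1},
    {"x":-0.001,"y":0.003,"z":0.244,"ax":0,"ay":0,"az":0,"grip":1}
  ]
}}

```text
time: 14.7
tool_pos: [0.4853, -0.2574, 0.0309]
tcp_rot: [2.49, 1.911, 0.002]
wrist_force: [0.0, -0.2, 5.8]
width: 0.416
grip_force: 41.2
```

Request:
{"fn": "step_arm", "kwargs": {
  "series": [
    {"x":0,"y":0,"z":0,"ax":0,"ay":0,"az":0,"grip":1},
    {"x":0,"y":0,"z":0,"ax":0,"ay":0,"az":0,"grip":1}
  ]
}}

```text
time: 14.9
tool_pos: [0.4853, -0.2574, 0.0309]
tcp_rot: [2.49, 1.911, 0.002]
wrist_force: [0.9, 1.1, 7.2]
width: 0.41
grip_force: 41.2
```

```bash
python3 p.py .6536,-.0344,.148,-15
python3 - <<'E'
from h import *
T=imaging.read_camera("top")
print(onplane(T,(190+355.5/5-.5,160+133.5/5-.5),.055),onplane(T,(190+541.5/5-.5,160+123.5/5-.5),.068))
E
```

```text
t 14.9 tcp [ 0.4853 -0.2574  0.0309] yaw -15.0 tilt [ 0.0025 -0.0013 -1.    ]
.6536,-.0344,.148,-15 -> xyz [ 0.518  0.21  -0.234] az 0.0
[0.65433334 0.11663139] [0.6546986  0.04035079]
```

Both placed jars are within 2 mm of their mark centres. Carrying turquoise.

Request:
{"fn": "step_arm", "kwargs": {
  "series": [
    {"x":0,"y":0,"z":-0.05,"ax":0,"ay":0,"az":0,"grip":1},
    {"x":0,"y":0,"z":-0.13,"ax":0,"ay":0,"az":0,"grip":1},
    {"x":0,"y":0,"z":-0.22,"ax":0,"ay":0,"az":0,"grip":1},
    {"x":0.06,"y":0.024,"z":-0.24,"ax":0,"ay":0,"az":0,"grip":1},
    {"x":0.14,"y":0.056,"z":-0.24,"ax":0,"ay":0,"az":0,"grip":1},
    {"x":0.22,"y":0.09,"z":-0.24,"ax":0,"ay":0,"az":0,"grip":1},
    {"x":0.3,"y":0.12,"z":-0.24,"ax":0,"ay":0,"az":0,"grip":1},
    {"x":0.38,"y":0.15,"z":-0.24,"ax":0,"ay":0,"az":0,"grip":1},
    {"x":0.46,"y":0.19,"z":-0.24,"ax":0,"ay":0,"az":0,"grip":1},
    {"x":0.515,"y":0.21,"z":-0.24,"ax":0,"ay":0,"az":0,"grip":1},
    {"x":0.515,"y":0.21,"z":-0.24,"ax":0,"ay":0,"az":0,"grip":1},
    {"x":0.515,"y":0.21,"z":-0.24,"ax":0,"ay":0,"az":0,"grip":1}
  ]
}}

```text
time: 16.15
tool_pos: [0.6516, -0.0345, 0.1485]
tcp_rot: [-2.49, -1.914, 0.002]
wrist_force: [-0.1, 0.4, -2.0]
width: 0.415
grip_force: 40.6
```

```bash
python3 p.py .6536,-.0344,.0395,-15
```

```text
t 16.15 tcp [ 0.6516 -0.0345  0.1485] yaw -14.9 tilt [-1.7e-03 -3.0e-04 -1.0e+00]
.6536,-.0344,.0395,-15 -> xyz [0.001 0.004 0.218] az 0.004
```

Request:
{"fn": "step_arm", "kwargs": {
  "series": [
    {"x":0,"y":0.002,"z":0.08,"ax":0,"ay":0,"az":0,"grip":1},
    {"x":0,"y":0.002,"z":0.15,"ax":0,"ay":0,"az":0,"grip":1},
    {"x":0,"y":0.002,"z":0.19,"ax":0,"ay":0,"az":0,"grip":1},
    {"x":0,"y":0.002,"z":0.205,"ax":0,"ay":0,"az":0,"grip":1},
    {"x":0,"y":0.002,"z":0.212,"ax":0,"ay":0,"az":0,"grip":1},
    {"x":0,"y":0.002,"z":0.216,"ax":0,"ay":0,"az":0,"grip":1},
    {"x":0,"y":0.002,"z":0.219,"ax":0,"ay":0,"az":0,"grip":1},
    {"x":0,"y":0.002,"z":0.22,"ax":0,"ay":0,"az":0,"grip":1},
    {"x":0,"y":0.002,"z":0.22,"ax":0,"ay":0,"az":0,"grip":1}
  ]
}}

```text
time: 17.05
tool_pos: [0.6543, -0.0357, 0.0409]
tcp_rot: [2.49, 1.912, 0.003]
wrist_force: [-0.5, -1.7, 1.6]
width: 0.416
grip_force: 40.8
```

Request:
{"fn": "step_arm", "kwargs": {
  "series": [
    {"x":0,"y":0,"z":0.001,"ax":0,"ay":0,"az":0,"grip":1},
    {"x":0,"y":0,"z":0.001,"ax":0,"ay":0,"az":0,"grip":1}
  ]
}}

```text
time: 17.25
tool_pos: [0.6542, -0.0357, 0.0409]
tcp_rot: [2.491, 1.912, 0.002]
wrist_force: [-1.8, -0.7, 5.8]
width: 0.417
grip_force: 41.5
```

```bash
python3 p.py .6536,-.0344,.0395,-15
```

```text
t 17.25 tcp [ 0.6542 -0.0357  0.0409] yaw -15.0 tilt [ 2.4e-03 -6.0e-04 -1.0e+00]
.6536,-.0344,.0395,-15 -> xyz [ 0.002 -0.002  0.003] az 0.001
```

Contact at 5.8 N, so I'll release.

Request:
{"fn": "step_arm", "kwargs": {
  "series": [
    {"x":0,"y":0,"z":0,"ax":0,"ay":0,"az":0,"grip":0.0},
    {"x":0,"y":0,"z":0,"ax":0,"ay":0,"az":0,"grip":-0.2},
    {"x":0,"y":0,"z":0,"ax":0,"ay":0,"az":0,"grip":-0.5},
    {"x":0,"y":0,"z":0,"ax":0,"ay":0,"az":0,"grip":-1},
    {"x":0,"y":0,"z":0,"ax":0,"ay":0,"az":0,"grip":-1},
    {"x":0,"y":0,"z":0,"ax":0,"ay":0,"az":0,"grip":-1},
    {"x":0,"y":0,"z":-0.06,"ax":0,"ay":0,"az":0,"grip":-1},
    {"x":0,"y":0,"z":-0.15,"ax":0,"ay":0,"az":0,"grip":-1},
    {"x":0,"y":0,"z":-0.23,"ax":0,"ay":0,"az":0,"grip":-1},
    {"x":0,"y":0,"z":-0.25,"ax":0,"ay":0,"az":0,"grip":-1},
    {"x":0,"y":0,"z":-0.25,"ax":0,"ay":0,"az":0,"grip":-1}
  ]
}}

```text
time: 18.35
tool_pos: [0.6551, -0.0356, 0.167]
tcp_rot: [2.489, 1.91, 0.007]
wrist_force: [0.3, 0.2, -1.5]
width: 0.999
grip_force: 0.0
```

```bash
python3 p.py .5063,-.096,.165,25
```

```text
t 18.35 tcp [ 0.6551 -0.0356  0.167 ] yaw -15.0 tilt [ 5.8e-03 -6.0e-04 -1.0e+00]
.5063,-.096,.165,25 -> xyz [-0.194 -0.256  0.002] az -1.333
```

Request:
{"fn": "step_arm", "kwargs": {
  "series": [
    {"x":-0.194,"y":-0.256,"z":0,"ax":0,"ay":0,"az":-1,"grip":-1},
    {"x":-0.194,"y":-0.256,"z":0,"ax":0,"ay":0,"az":-1,"grip":-1},
    {"x":-0.194,"y":-0.256,"z":0,"ax":0,"ay":0,"az":-1,"grip":-1},
    {"x":-0.194,"y":-0.256,"z":0,"ax":0,"ay":0,"az":-1,"grip":-1},
    {"x":-0.194,"y":-0.256,"z":0,"ax":0,"ay":0,"az":-1,"grip":-1},
    {"x":-0.194,"y":-0.256,"z":0,"ax":0,"ay":0,"az":-1,"grip":-1}
  ]
}}

```text
time: 18.95
tool_pos: [0.504, -0.0958, 0.1625]
tcp_rot: [-1.914, -2.489, 0.001]
wrist_force: [0.4, -0.7, 0.6]
width: 0.997
grip_force: 0.0
```

Request:
{"fn": "step_arm", "kwargs": {
  "series": [
    {"x":0,"y":0,"z":0,"ax":0,"ay":0,"az":-0.33,"grip":-1},
    {"x":0,"y":0,"z":0,"ax":0,"ay":0,"az":-0.33,"grip":-1},
    {"x":0,"y":0,"z":0,"ax":0,"ay":0,"az":-0.33,"grip":-1}
  ]
}}

```text
time: 19.25
tool_pos: [0.5052, -0.0956, 0.1634]
tcp_rot: [-1.693, -2.646, -0.0]
wrist_force: [-0.5, -0.1, 0.2]
width: 1.001
grip_force: 0.0
```

```bash
python3 p.py .5063,-.096,.041,25
```

```text
t 19.25 tcp [ 0.5052 -0.0956  0.1634] yaw 24.8 tilt [-3.e-04  2.e-04 -1.e+00]
.5063,-.096,.041,25 -> xyz [-0.002  0.002  0.245] az -0.007
```

Request:
{"fn": "step_arm", "kwargs": {
  "series": [
    {"x":0,"y":0.001,"z":0.1,"ax":0,"ay":0,"az":0,"grip":-1},
    {"x":0,"y":0.001,"z":0.16,"ax":0,"ay":0,"az":0,"grip":-1},
    {"x":0,"y":0.001,"z":0.21,"ax":0,"ay":0,"az":0,"grip":-1},
    {"x":0,"y":0.001,"z":0.244,"ax":0,"ay":0,"az":0,"grip":-1},
    {"x":0,"y":0.001,"z":0.244,"ax":0,"ay":0,"az":0,"grip":-1},
    {"x":0,"y":0.001,"z":0.244,"ax":0,"ay":0,"az":0,"grip":1},
    {"x":0,"y":0.001,"z":0.244,"ax":0,"ay":0,"az":0,"grip":1},
    {"x":0,"y":0.001,"z":0.244,"ax":0,"ay":0,"az":0,"grip":1},
    {"x":0,"y":0.001,"z":0.244,"ax":0,"ay":0,"az":0,"grip":1},
    {"x":0,"y":0.001,"z":0.244,"ax":0,"ay":0,"az":0,"grip":1},
    {"x":0,"y":0.001,"z":0.244,"ax":0,"ay":0,"az":0,"grip":1},
    {"x":0,"y":0.001,"z":0.244,"ax":0,"ay":0,"az":0,"grip":1}
  ]
}}

```text
time: 20.45
tool_pos: [0.5063, -0.0961, 0.0433]
tcp_rot: [1.689, 2.646, 0.002]
wrist_force: [0.2, 0.2, 5.2]
width: 0.414
grip_force: 40.3
```

Request:
{"fn": "step_arm", "kwargs": {
  "series": [
    {"x":0,"y":0,"z":0,"ax":0,"ay":0,"az":0,"grip":1},
    {"x":0,"y":0,"z":0,"ax":0,"ay":0,"az":0,"grip":1}
  ]
}}

```text
time: 20.65
tool_pos: [0.5062, -0.0961, 0.0433]
tcp_rot: [1.689, 2.646, 0.002]
wrist_force: [0.1, -0.0, 6.8]
width: 0.417
grip_force: 40.3
```

```bash
python3 p.py .6539,-.1093,.161,25
```

```text
t 20.65 tcp [ 0.5062 -0.0961  0.0433] yaw 24.9 tilt [ 3.e-03 -6.e-04 -1.e+00]
.6539,-.1093,.161,25 -> xyz [-0.149  0.257 -0.234] az -0.003
```

Request:
{"fn": "step_arm", "kwargs": {
  "series": [
    {"x":0,"y":0,"z":-0.05,"ax":0,"ay":0,"az":0,"grip":1},
    {"x":0,"y":0,"z":-0.13,"ax":0,"ay":0,"az":0,"grip":1},
    {"x":0,"y":0,"z":-0.22,"ax":0,"ay":0,"az":0,"grip":1},
    {"x":-0.03,"y":0.05,"z":-0.24,"ax":0,"ay":0,"az":0,"grip":1},
    {"x":-0.07,"y":0.12,"z":-0.24,"ax":0,"ay":0,"az":0,"grip":1},
    {"x":-0.11,"y":0.19,"z":-0.24,"ax":0,"ay":0,"az":0,"grip":1},
    {"x":-0.15,"y":0.257,"z":-0.24,"ax":0,"ay":0,"az":0,"grip":1},
    {"x":-0.15,"y":0.257,"z":-0.24,"ax":0,"ay":0,"az":0,"grip":1},
    {"x":-0.15,"y":0.257,"z":-0.24,"ax":0,"ay":0,"az":0,"grip":1}
  ]
}}

```text
time: 21.55
tool_pos: [0.6525, -0.1096, 0.1603]
tcp_rot: [-1.688, -2.646, 0.002]
wrist_force: [-0.6, 0.9, -1.7]
width: 0.419
grip_force: 40.3
```

```bash
python3 p.py .6539,-.1093,.0525,25
```

```text
t 21.55 tcp [ 0.6525 -0.1096  0.1603] yaw 24.9 tilt [-2.8e-03  5.0e-04 -1.0e+00]
.6539,-.1093,.0525,25 -> xyz [-0.001  0.003  0.216] az -0.003
```

Request:
{"fn": "step_arm", "kwargs": {
  "series": [
    {"x":0,"y":0.001,"z":0.08,"ax":0,"ay":0,"az":0,"grip":1},
    {"x":0,"y":0.001,"z":0.15,"ax":0,"ay":0,"az":0,"grip":1},
    {"x":0,"y":0.001,"z":0.19,"ax":0,"ay":0,"az":0,"grip":1},
    {"x":0,"y":0.001,"z":0.205,"ax":0,"ay":0,"az":0,"grip":1},
    {"x":0,"y":0.001,"z":0.212,"ax":0,"ay":0,"az":0,"grip":1},
    {"x":0,"y":0.001,"z":0.216,"ax":0,"ay":0,"az":0,"grip":1},
    {"x":0,"y":0.001,"z":0.219,"ax":0,"ay":0,"az":0,"grip":1},
    {"x":0,"y":0.001,"z":0.221,"ax":0,"ay":0,"az":0,"grip":1},
    {"x":0,"y":0.001,"z":0.221,"ax":0,"ay":0,"az":0,"grip":1}
  ]
}}

```text
time: 22.45
tool_pos: [0.6546, -0.1098, 0.0534]
tcp_rot: [1.689, 2.646, 0.001]
wrist_force: [-1.8, -0.1, 6.0]
width: 0.416
grip_force: 41.0
```

```bash
python3 p.py .6539,-.1093,.0525,25
```

```text
t 22.45 tcp [ 0.6546 -0.1098  0.0534] yaw 24.9 tilt [ 2.6e-03 -6.0e-04 -1.0e+00]
.6539,-.1093,.0525,25 -> xyz [ 0.001 -0.001  0.002] az -0.003
```

Contact again. I'll release, rise and retreat.

Request:
{"fn": "step_arm", "kwargs": {
  "series": [
    {"x":0,"y":0,"z":0,"ax":0,"ay":0,"az":0,"grip":0.0},
    {"x":0,"y":0,"z":0,"ax":0,"ay":0,"az":0,"grip":-0.2},
    {"x":0,"y":0,"z":0,"ax":0,"ay":0,"az":0,"grip":-0.5},
    {"x":0,"y":0,"z":0,"ax":0,"ay":0,"az":0,"grip":-1},
    {"x":0,"y":0,"z":0,"ax":0,"ay":0,"az":0,"grip":-1},
    {"x":0,"y":0,"z":0,"ax":0,"ay":0,"az":0,"grip":-1},
    {"x":0,"y":0,"z":-0.06,"ax":0,"ay":0,"az":0,"grip":-1},
    {"x":0,"y":0,"z":-0.15,"ax":0,"ay":0,"az":0,"grip":-1},
    {"x":0,"y":0,"z":-0.23,"ax":0,"ay":0,"az":0,"grip":-1},
    {"x":0,"y":0,"z":-0.28,"ax":0,"ay":0,"az":0,"grip":-1},
    {"x":0,"y":0,"z":-0.28,"ax":0,"ay":0,"az":0,"grip":-1}
  ]
}}

```text
time: 23.55
tool_pos: [0.6568, -0.1102, 0.1975]
tcp_rot: [1.685, 2.64, 0.006]
wrist_force: [0.5, -0.4, 0.8]
width: 0.996
grip_force: 0.0
```

Request:
{"fn": "step_arm", "kwargs": {
  "series": [
    {"x":0.5,"y":-0.25,"z":0,"ax":0,"ay":0,"az":0,"grip":-1},
    {"x":0.5,"y":-0.25,"z":0,"ax":0,"ay":0,"az":0,"grip":-1},
    {"x":0.5,"y":-0.25,"z":0,"ax":0,"ay":0,"az":0,"grip":-1},
    {"x":0.5,"y":-0.25,"z":0,"ax":0,"ay":0,"az":0,"grip":-1},
    {"x":0.5,"y":-0.25,"z":0,"ax":0,"ay":0,"az":0,"grip":-1},
    {"x":0.5,"y":-0.25,"z":0,"ax":0,"ay":0,"az":0,"grip":-1},
    {"x":0.5,"y":-0.25,"z":0,"ax":0,"ay":0,"az":0,"grip":-1}
  ]
}}

```text
time: 24.25
tool_pos: [0.4307, 0.0663, 0.1895]
tcp_rot: [-1.684, -2.648, 0.002]
wrist_force: [-0.2, -0.2, 0.3]
width: 1.001
grip_force: 0.0
```

```bash
python3 p.py;python3 - <<'E'
from h import *
T=imaging.read_camera("top"); S=imaging.read_camera("side")
a=cv2.resize(T["img"][155:225,195:445,::-1],None,fx=3,fy=3,interpolation=cv2.INTER_CUBIC)
b=cv2.resize(S["img"][120:310,180:430,::-1],None,fx=2,fy=2,interpolation=cv2.INTER_CUBIC)
b=cv2.copyMakeBorder(b,0,0,0,250,0)
cv2.imwrite("pics/end.png",np.vstack([a,b]))
E
```

```text
t 24.25 tcp [0.4307 0.0663 0.1895] yaw 25.1 tilt [-3.6e-03  4.0e-04 -1.0e+00]
```

View pics/end.png

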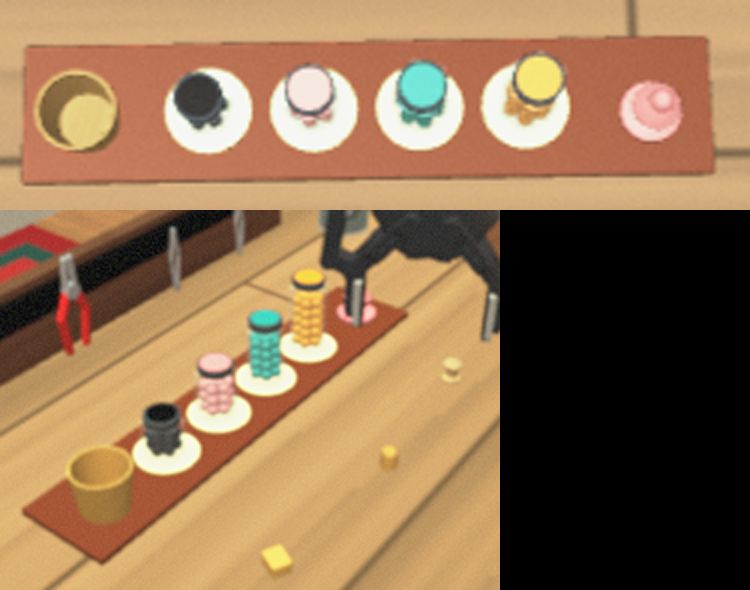

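All four jars stand upright on their marks in rising order from the cup, with the cup and finial in place. Lids are at crop (200,98), (310,88), (423,86) and (540,77). I'll do a quick numeric check, then hand in if it holds.

```bash
python3 - <<'E'
from h import *
T=imaging.read_camera("top"); ok=True
for a,z,m in [((200,98),.055,(.6529,.1155)),((310,88),.068,(.6532,.0405)),((423,86),.081,(.6536,-.0344)),((540,77),.094,(.6539,-.1093))]:
    d=onplane(T,((a[0]+.5)/3-.5+195,(a[1]+.5)/3-.5+155),z)-m; print((d*1000).round(1)); ok&=np.hypot(*d)<.006
if ok: print(bot.finish_job())
E
```

```text
[-0.9 -0.4]
[ 1.9 -0.6]
[-0.9 -0.7]
[ 0.9 -1.3]
the job is handed in; nothing more can be done
None
```

The job is handed in: all four jars stand upright in height order from the cup to the finial, each measured about 2 mm or less from its mark's centre, with cup and finial still standing in place; no verdict was returned.

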